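# Close the bead polisher and hold its spring key locked

### The job

Swing the bead polisher's hatch fully shut so that the tab at its free edge drops behind the rim; then take the locking key from its wooden stand, put it through the hatch's window into the slot, push it fully down against the spring and twist it a quarter turn clockwise (seen from above) as far as it goes. Finish while still gripping the key and holding it there, pushed in and turned: the spring turns it back if it is let go. Leave the jar and the bottles where they stand.

Things in the scene. Friction and masses are not known exactly. Their poses are not given: they have to be found in the camera images.
- polisher: Bead polisher: white housing fixed to the table, 173 mm along its x by 160 mm along its y, with a steel deck 100 mm above the table and a grey motor (65 mm high) behind it at +x. Origin on the table under the lock slot. z up, x from the hatch's hinge towards the rim. The rim stands 75 to 84 mm from the slot at +x, as high as the shut hatch's top face.
- socket (a point): Centre of the lock slot, at deck height; axes as the polisher's. The slot is 46 mm long along x, 16 mm wide along y, in the 8 mm deck. Under it a sprung plunger carries the lock plate, which takes the key's cross-bar between two dogs 13 mm apart. The shut hatch's top face lies 6 mm above the deck, its window centred on the slot.
- hatch_hinge (a point): Middle of the hatch's hinge line, which runs along the polisher's y, 70 mm from the slot centre towards -x (the robot's side) and 3 mm above the deck. Axes as the polisher's.
- hatch_edge (a point): Middle of the hatch's free edge on its outer (upper) face, 138 mm from the hinge. The hatch is an aluminium plate 130 mm wide, 6 mm thick, with a square 50 mm window whose far side is 95 mm from the hinge; a tab 50 mm wide hangs 12 mm below the free edge and drops behind the rim.
- hatch (a joint): Hatch angle, rad: 0 shut (flat on the deck), positive open (1.3 = nearly upright, its outer face then towards the robot). The hinge line lies mid-way in the plate's thickness. Stiff hinge: it stays where it is left and needs 1 to 3 N at the free edge to move.
- plunger (a joint): How far the sprung plunger is pushed down, m: 0 at rest, when the key resting in the slot has its flange 10 mm above the shut hatch; at 0.010 the flange lies on the hatch. Spring: about 3 N at 0, 8 N at 0.010. The key can turn only beyond about 0.008, its cross-bar then being below the deck; once turned, the deck keeps it from rising above that.
- lock (a joint): Angle of the lock plate, rad: 0 at rest (aligned with the slot), grows as the key turns it clockwise seen from above, stop at 1.58. A return spring gives 0.02 N m at 0 and 0.12 N m at the stop. The key's bar has up to 0.1 rad of free play between the dogs.
- key_grip (a point): Centre of the locking key's handle, a black bar 50 mm long (x), 16 mm wide (y), 45 mm tall. The top of the round flange (68 mm across, 6 mm thick) is 23 mm below this point. Under the flange a 13 mm stem ends in a cross-bar 40 mm long (along x), 10 mm wide, 11 mm tall with narrowed foot, its underside 56 mm below this point. z up. Same after a half turn.
- stand: Wooden ring fixed to the table, 72 mm across, 45 mm high, with a 50 mm hole, that holds the key upright: the flange lies on its top and the stem hangs in the hole. Origin at the centre of its underside.
- key: The steel locking key with black handle (see key_grip), about 0.16 kg; origin at the centre of its cross-bar's underside, z up.
- bead_jar: Bystander: glass jar with a metal lid, 60 mm across, 85 mm high; origin at its underside.
- paint_bottle: Bystander: grey bottle with a black cap, 40 mm across, 110 mm high; origin at its underside.
- paint_bottle2: Bystander: second bottle like it; origin at its underside.
Mind the look-alikes: they are no part of the job. Leave any orange or pink look-alike of the key alone.

How it is judged (in metres and radians):
On the way, in this order (a step that is already met when the one before it is completed fails the run):
1. the hatch is swung shut (within 0.06 rad) while the key is still away from the lock (value of joint hatch below 0.06 rad and horizontal distance between key_grip and socket above 0.06 m), for 0.2 s.
2. the key stands in the slot and is pushed down against the spring, not yet turned (value of joint hatch below 0.06 rad and horizontal distance between key_grip and socket below 0.008 m and value of joint plunger above 0.0072 m and value of joint lock below 0.5 rad), for 0.05 s.
At the end, for the whole second after the job is handed in: The fingers still grip the key (over 3 N), which stands upright (within 0.12 rad) in the lock within 8 mm of its centre, pushed in with the plunger at least 7.2 mm down and the lock plate turned at least 1.3 rad of its quarter turn; the hatch is shut within 0.06 rad (value of joint hatch below 0.06 rad and horizontal distance between key_grip and socket below 0.008 m and value of joint plunger above 0.0072 m and value of joint lock above 1.3 rad and angle between key's own z axis and vertical below 0.12 rad and contact force between the fingers and key above 3 N); the arm keeps its last pose, push and grip.
It fails at once if the bead_jar is moved by more than 30 mm (distance of bead_jar from where it was at the start of the episode above 0.03 m).
It fails at once if the paint_bottle is moved by more than 30 mm (distance of paint_bottle from where it was at the start of the episode above 0.03 m).
It fails at once if the paint_bottle2 is moved by more than 30 mm (distance of paint_bottle2 from where it was at the start of the episode above 0.03 m).
It also fails if it takes over 64 s, if anything falls off the work surface, if the arm or the gripper's body presses on something with over 40 N, if the wrist force passes 120 N, or if a joint passes its speed limit or range.

### The arm

A 6-joint arm with a two-finger parallel gripper is mounted at the origin on the work surface. World frame = base frame: x ahead of the robot, y to its left, z up, the work surface at z = 0. Lengths are in mm, angles in rad, forces in N, time in s.
With the tool pointing down it reaches from about 350 to 875 mm from the base axis. Payload 4.2 kg.
Tool frame: the origin (TCP) lies between the finger pads; the fingertips stand 14 mm ahead of it and the grasp point (between the pads) lies 5 mm behind it; z points along the fingers, y is the line along which they close (so a half turn about z gives the same grasp; the last joint's range is limited). The gripper opens to 85 mm and grips with 20 to 120 N. Pads are 22 mm wide; open, the fingers measure 114 mm over their backs; the gripper's body (76 mm by 85 mm) begins 54 mm behind the grasp point. The pads swing forward as they close: fully open they stand 13 mm farther back than shut.
Start: joints at [-1.014, 0.385, 0.008, 0, -1.194, -0.259], TCP at [183.402, -597.464, 245.312] pointing down, gripper open.
Joint ranges: [-3.14, 3.14], [-1.21, 2.06], [-1.07, 1.41], [-3.16, 2.05], [-2.99, -0.16], [-3.1, 3.1]. Speed limits (rad/s): [2.79, 2.79, 3.14, 3.14, 3.14, 3.14].

### API

Orientations are given as a unit quaternion [x, y, z, w].
In Python, from bench import * gives the robot as it stands.
- The arm moves only by the tool carry_out, never from a script. Its argument "motion" is a list of rows, each a list of 7 numbers: the turn, a rotation vector about the tool's x, y, z in rad, then the shift along the tool's x, y, z in mm, then the opening, from -1 (shut) to 1 (fully open), so that 0 is half open. A call has 1 to 5 rows; each row is the pose to reach, as a shift and turn from the pose commanded when the call began, along the tool's axes at that moment; what a row does not reach only later rows make up. A row lasts 1/8 s, in which the tool goes at most 62.5 mm and 10.7 degrees, less where a joint would pass 70% of its speed; a pose out of reach is approached as far as the arm can. A call with a gripper value outside its range is refused whole. The fingers move at their own pace and stop on an object; the grip force is fixed at half the most. Time passes only in rows, so rows that repeat a pose let the fingers close. It gives the time, the measured TCP pose, the force, the opening and the grip force at its end, in the units of the state.
- read_state(): the state, without advancing time (a new reading comes with each control period).
- get_image(name): name is "scene" or "top" or "wrist"; returns a dict with "color" (420x560x3 uint8, blue, green, red), "mtx" (3x3 intrinsics, pixels), "k1" (the pictures are not rectified: a ray, as slopes to the right and down, at radius r is drawn at 1 + k1 r^2 times it, then the intrinsics apply), "position" and "orientation" of the camera in the world. Camera axes: x right, y down, z forward; pixel columns grow to the right and rows downward; lengths in mm; the calibration is good to about 2 mm. A picture is of the moment at which its call begins. There is no depth.
- job_done(): hands the job in; it is judged then, once.
The state is a dict: "clock": time; "joints": joint angles; "joint_vel": joint speeds; "joint_efforts": joint torques, N m; "position": TCP position; "ee_rot": TCP orientation; "contact_force": force on the tool from outside, world axes, zero at the start; "wrist_torque": the same for the moment, N m; "gripper_width": finger opening in mm; "grasp_force": force on a finger pad.
Only numpy, scipy, OpenCV 4.12 (cv2) and the standard library are available. Lean on these libraries where they do the work, as an engineer would, in place of code of your own. Each camera call takes 0.05 s, during which the arm holds its last target. There are 200 camera calls.

## Working session

There is one attempt and no reset: what is moved stays moved. The work goes in short steps, Python scripts to look and compute and a tool call to move; the robot and the scene stay as the last step left them, time stands still between calls to the robot, and variables do not carry over. Pictures are saved under pics/ and viewed, at most 12 in all, crops included, and the job is handed in when it is done.

Besides the shell and the picture viewer there is one more tool, called after "Emit:" as name(argument=value, ...), one argument or row to a line, values as JSON. carry_out: Moves the arm, as the interface text tells. Its arguments: {"type":"object","properties":{"motion":{"type":"array"}},"required":["motion"]}

```bash
mkdir -p pics
cat > h.py <<'E'
from bench import *
import numpy as np, cv2
from scipy.spatial.transform import Rotation as R
def snap(n,f):
    d=get_image(n); cv2.imwrite('pics/'+f,d['color']); import pickle; pickle.dump(d,open('pics/'+f+'.pkl','wb')); return d
def load(f):
    import pickle; return pickle.load(open('pics/'+f+'.pkl','rb'))
def ray(d,u,v):
    M=np.array(d['mtx']); x=np.array([(u-M[0,2])/M[0,0],(v-M[1,2])/M[1,1]]); s=x.copy()
    for _ in range(30): s=x/(1+d['k1']*(s@s))
    return np.array(d['position']),R.from_quat(d['orientation']).apply([s[0],s[1],1])
def atz(d,u,v,z):
    p,r=ray(d,u,v); return p+r*(z-p[2])/r[2]
def proj(d,P):
    q=R.from_quat(d['orientation']).inv().apply(np.atleast_2d(P)-np.array(d['position'])); s=q[:,:2]/q[:,2:]
    s=s*(1+d['k1']*(s**2).sum(1))[:,None]; M=np.array(d['mtx']); return s*[M[0,0],M[1,1]]+[M[0,2],M[1,2]]
def tri(*a):
    A=np.zeros((3,3));b=np.zeros(3)
    for d,u,v in a:
        p,r=ray(d,u,v); r/=np.linalg.norm(r); Q=np.eye(3)-np.outer(r,r); A+=Q;b+=Q@p
    return np.linalg.solve(A,b)
E
python3 - <<'E'
from h import *
for n in('scene','top'):
    d=snap(n,n+'0.png'); print(n,d['position'],d['orientation'],d['mtx'],d['k1'])
print(read_state())
E
```

```text
scene [1119.17034318  133.65655835  845.96256817] [ 0.60293451  0.73778214 -0.23210304 -0.19564166] [[452.73432785   0.         276.29359075]
 [  0.         452.73432785 218.69273171]
 [  0.           0.           1.        ]] -0.13930772922028187
top [ 427.5710243     8.5448673  1162.75292794] [-0.69778502  0.7122957  -0.04545002  0.06054083] [[448.13837796   0.         288.62130251]
 [  0.         448.13837796 213.28489131]
 [  0.           0.           1.        ]] -0.13640453440222464
{'clock': 0.1, 'joints': array([-1.01444845e+00,  3.85478614e-01,  6.75876061e-03, -4.14775852e-04,
       -1.19399254e+00, -2.58620004e-01]), 'joint_vel': array([-0.00073561, -0.00315328,  0.00322964,  0.00234661,  0.00015105,
        0.00058024]), 'joint_efforts': array([ 3.15331645e-04, -3.93318343e+01,  1.88930494e+01,  4.19785872e+00,
       -2.52928709e-03,  1.41151557e-07]), 'position': array([ 183.2239883 , -597.02589552,  244.33311387]), 'ee_rot': array([-1.48239012e-01,  9.88951081e-01,  9.55985236e-04, -2.02687855e-04]), 'contact_force': array([0.14768229, 0.09736975, 0.34933389]), 'wrist_torque': array([-0.03935566, -0.00052426,  0.03466162]), 'grasp_force': 0.0, 'gripper_width': 85.09167939363348}
```

View pics/scene0.png

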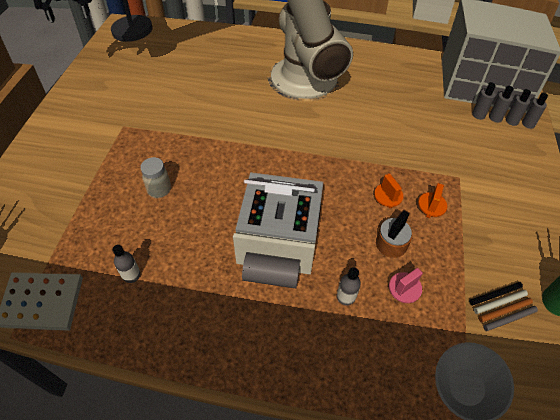

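View pics/top0.png

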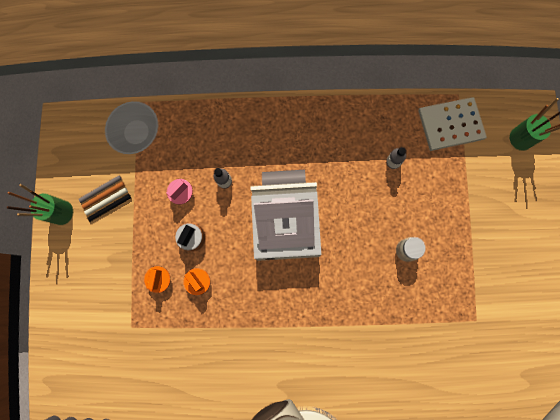

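Run:
```python
from h import *
a=load('top0.png')['color'][160:280,235:335]; b=load('scene0.png')['color'][165:295,225:335]
c=load('top0.png')['color'][215:265,165:215]; e=load('scene0.png')['color'][205:260,370:420]
f=lambda i,k:cv2.resize(i,None,fx=k,fy=k,interpolation=cv2.INTER_CUBIC)
o=np.zeros((600,800,3),np.uint8)
def put(i,x,y): o[y:y+i.shape[0],x:x+i.shape[1]]=i
put(f(a,3),0,0)      # top x=235+u/3,y=160+v/3
put(f(b,3.),310,0)   # scene 225,165
put(f(c,4),0,370); put(f(e,4),310,390)
cv2.imwrite('pics/c1.png',o)
```

```text
Traceback (most recent call last):
ValueError: could not broadcast input array from shape (220,200,3) into shape (210,200,3)
```

Run:
```python
from h import *
a=load('top0.png')['color'][160:280,235:335]; b=load('scene0.png')['color'][165:295,225:335]
c=load('top0.png')['color'][215:265,165:215]; e=load('scene0.png')['color'][205:255,370:420]
f=lambda i,k:cv2.resize(i,None,fx=k,fy=k,interpolation=cv2.INTER_CUBIC)
o=np.zeros((600,800,3),np.uint8)
def put(i,x,y): o[y:y+i.shape[0],x:x+i.shape[1]]=i
put(f(a,3),0,0)      # top x=235+u/3,y=160+v/3
put(f(b,3.),310,0)   # scene 225,165
put(f(c,4),0,370); put(f(e,4),310,400)
cv2.imwrite('pics/c1.png',o)
```

```text
(no output)
```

View pics/c1.png

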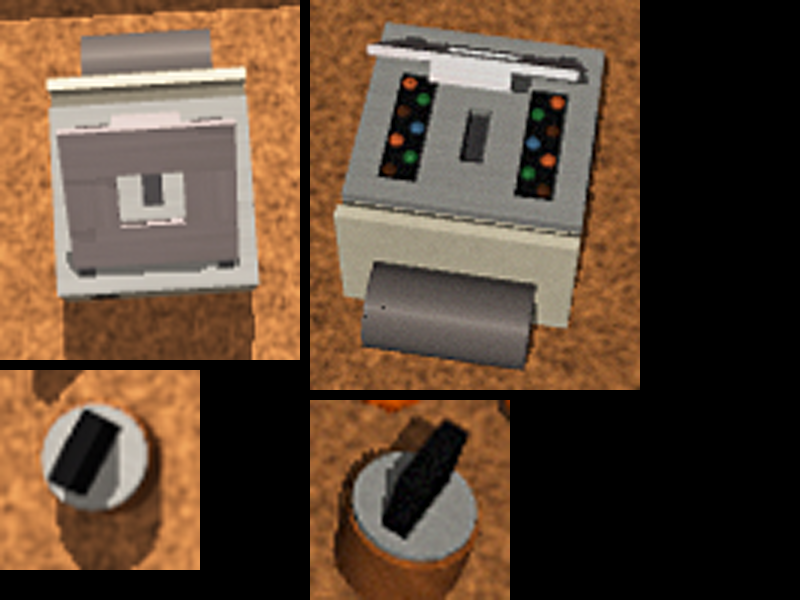

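```bash
cat > m.py <<'E'
from h import *
from scipy.optimize import least_squares
T=load('top0.png');S=load('scene0.png')
t=lambda u,v:(235+u/3,160+v/3)
s=lambda u,v:(225+(u-310)/3,165+v/3)
def H(sx,y,n,a): return [-70+sx*np.cos(a)-n*np.sin(a),y,103+sx*np.sin(a)+n*np.cos(a)]
obs=[(S,s(470,110),lambda a:[-23,-8,100]),(S,s(491,110),lambda a:[-23,8,100]),(S,s(460,160),lambda a:[23,-8,100]),(S,s(481,162),lambda a:[23,8,100]),
(S,s(340,208),lambda a:[84,-80,106]),(S,s(581,236),lambda a:[84,80,106]),
(T,t(47,82),lambda a:[84,80,106]),(T,t(244,69),lambda a:[84,-80,106]),
(T,t(56,135),lambda a:H(138,65,3,a)),(T,t(237,124),lambda a:H(138,-65,3,a)),
(T,t(116,177),lambda a:H(95,25,3,a)),(T,t(184,173),lambda a:H(95,-25,3,a)),
(S,s(368,49),lambda a:H(138,-65,3,a)),(S,s(581,75),lambda a:H(138,65,3,a))]
def f(p):
    Rz=R.from_euler('z',p[2]); r=[]
    for d,uv,g in obs: r+=list(proj(d,Rz.apply(g(p[3]))+[p[0]*1,p[1],0])[0]-uv)
    return r
q=least_squares(f,[450,0,0,1.0],x_scale=[10,10,.1,.1],loss='soft_l1')
print(q.x,np.round(np.reshape(f(q.x),(-1,2)),1).tolist())
k=lambda u,v:(165+u/4,215+(v-370)/4)
e=lambda u,v:(370+(u-310)/4,205+(v-400)/4)
print('flange top',atz(T,*k(96,457),51),'scene',atz(S,*e(415,506),51))
C=[atz(T,*k(*c),96.5) for c in((85,408),(120,427),(85,495),(50,482))]
print(np.round(C,1),np.mean(C,0)); d=C[0]-C[3]+C[1]-C[2]; print('yaw',np.arctan2(d[1],d[0]))
C=[atz(S,*e(*c),96.5) for c in((447,421),(467,433))]; print(np.round(C,1))
for nm,d,u,v,z in(('jar',T,413,247,85),('b1',T,219,173,110),('b2',T,400,151,110),('pink',T,180,192,30),('or1',T,197,282,30)): print(nm,atz(d,u,v,z))
E
python3 m.py
```

```text
[5.72396342e+02 3.86558866e+01 4.54193608e-02 7.97523028e-01] [[-0.5, -2.4], [0.1, -1.5], [-0.5, -1.4], [0.3, -1.0], [-1.8, 1.2], [-0.6, 2.8], [-0.9, 0.1], [-0.4, -0.0], [-0.6, -0.4], [-1.3, -0.8], [-0.6, -0.1], [-1.0, -0.2], [-0.1, -0.4], [-1.2, -0.4]]
flange top [541.69552109 283.00451999  51.        ] scene [546.03946641 287.49431496  51.        ]
[[567.  278.9  96.5]
 [555.  257.2  96.5]
 [514.1 278.3  96.5]
 [522.3 300.   96.5]] [539.61952072 278.60117059  96.5       ]
yaw -0.4575025030196797
[[521.5 293.1  96.5]
 [527.2 303.8  96.5]]
jar [ 501.61707737 -269.1052409    85.        ]
b1 [689.67909565 196.80404135 110.        ]
b2 [ 734.64900578 -245.2405847   110.        ]
pink [661.63979681 313.87817015  30.        ]
or1 [428.24450778 266.59489231  30.        ]
```

```bash
cat >> h.py <<'E'
def go(target,dyaw=0,n=1):
    """tool-frame shift to world target (mm) from measured pose"""
    s=read_state(); r=R.from_quat(s['ee_rot']); d=r.inv().apply(np.array(target)-s['position'])
    print('shift',np.round(d,1),'joints',np.round(s['joints'],3),'pos',np.round(s['position'],1),'yvec',np.round(r.apply([0,1,0]),3)); return d
E
python3 -c "
from h import *
go([560,38.6,248])"
```

```text
shift [-546.6  497.2   -2.8] joints [-1.014  0.385  0.007 -0.    -1.194 -0.259] pos [ 183.2 -597.   244.3] yvec [-0.293  0.956  0.002]
```

Emit:
carry_out(
  motion=[
    [0, 0, 0, -45, 41, 0, -1],
    [0, 0, 0, -90, 82, 0, -1],
    [0, 0, 0, -135, 123, 0, -1],
    [0, 0, 0, -180, 164, 0, -1],
    [0, 0, 0, -225, 205, 0, -1],
  ],
)

```text
clock: 0.72
position: [338.8, -333.6, 245.1]
ee_rot: [-0.148, 0.989, 0.0, -0.0]
contact_force: [1.2, -0.9, 1.1]
gripper_width: 0.1
grasp_force: 0.0
```

Emit:
carry_out(
  motion=[
    [0, 0, 0, -45, 41, 0, -1],
    [0, 0, 0, -90, 82, 0, -1],
    [0, 0, 0, -135, 123, 0, -1],
    [0, 0, 0, -180, 164, 0, -1],
    [0, 0, 0, -225, 205, 0, -1],
  ],
)

```text
clock: 1.35
position: [493.7, -71.5, 245.2]
ee_rot: [-0.149, 0.989, 0.0, -0.0]
contact_force: [0.6, -0.3, 0.5]
gripper_width: 0.0
grasp_force: 0.0
```

Emit:
carry_out(
  motion=[
    [0, 0, 0, -45, 41, -2, -1],
    [0, 0, 0, -96, 87, -3, -1],
    [0, 0, 0, -96, 87, -3, -1],
    [0, 0, 0, -96, 87, -3, -1],
  ],
)

```text
clock: 1.85
position: [559.1, 38.1, 247.5]
ee_rot: [-0.149, 0.989, -0.0, -0.001]
contact_force: [-0.4, 0.0, -0.8]
gripper_width: -0.5
grasp_force: 0.0
```

```bash
python3 -c "
from h import *
d=snap('wrist','w1.png'); print(d['position'],d['orientation'],d['mtx'],d['k1'])
go([560,38.6,248]); print(read_state()['clock'],read_state()['contact_force'])"
```

```text
[494.93520944  17.62386413 375.74654911] [0.58856052 0.79740252 0.10695402 0.07941392] [[319.89307019   0.         280.49856004]
 [  0.         319.89307019 208.13084435]
 [  0.           0.           1.        ]] -0.06363561530436031
shift [-1.5  0.9 -0.2] joints [ 0.356  0.273 -0.149 -0.    -1.15  -1.629] pos [558.8  37.3 247.8] yvec [-0.293  0.956  0.   ]
1.9 [ 0.95032294 -1.01117666  0.62004848]
```

View pics/w1.png

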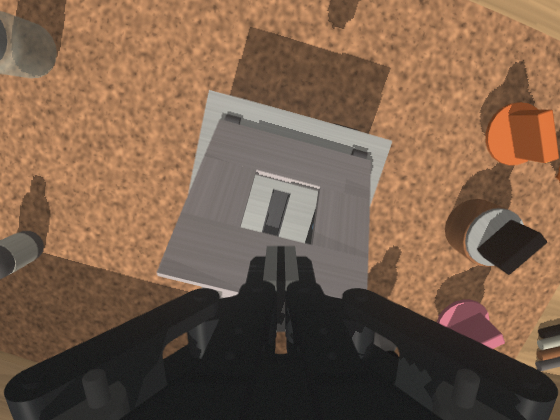

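Emit:
carry_out(
  motion=[
    [0, 0, 0, -10, -2, 15, -1],
    [0, 0, 0, -16, -4, 28, -1],
    [0, 0, 0, -22, -6, 40, -1],
    [0, 0, 0, -29, -7, 48, -1],
    [0, 0, 0, -34, -9, 55, -1],
  ],
)

```text
clock: 2.52
position: [595.1, 39.2, 192.5]
ee_rot: [-0.148, 0.989, -0.0, -0.0]
contact_force: [-0.5, 0.4, 0.9]
gripper_width: -0.2
grasp_force: 0.2
```

Emit:
carry_out(
  motion=[
    [0, 0, 0, -6, -1, 10, -1],
    [0, 0, 0, -12, -3, 22, -1],
    [0, 0, 0, -17, -4, 34, -1],
    [0, 0, 0, -20, -5, 46, -1],
    [0, 0, 0, -21, -5, 50, -1],
  ],
)

```text
clock: 3.15
position: [615.8, 40.5, 141.9]
ee_rot: [-0.148, 0.989, -0.0, -0.001]
contact_force: [-0.1, 0.3, -0.3]
gripper_width: -0.2
grasp_force: 0.2
```

Emit:
carry_out(
  motion=[
    [0, 0, 0, -2, 0, 8, -1],
    [0, 0, 0, -3, -1, 14, -1],
    [0, 0, 0, -3, -1, 19, -1],
    [0, 0, 0, -3, -1, 22, -1],
    [0, 0, 0, -3, -1, 23, -1],
  ],
)

```text
clock: 3.78
position: [619.3, 40.5, 120.2]
ee_rot: [-0.148, 0.989, -0.0, -0.0]
contact_force: [-0.4, -0.3, 0.1]
gripper_width: -0.3
grasp_force: 0.1
```

```bash
python3 -c "
from h import *
d=snap('scene','s2.png'); e=snap('wrist','w2.png')
o=np.hstack([cv2.resize(d['color'][160:300,220:430],(480,320)),cv2.resize(e['color'],(320,320))[:, :]]); cv2.imwrite('pics/c2.png',o)
print(read_state()['contact_force'],read_state()['position'])"
```

```text
[1.09720367 0.40060032 0.17676802] [619.343492    40.53305729 120.32335619]
```

View pics/c2.png

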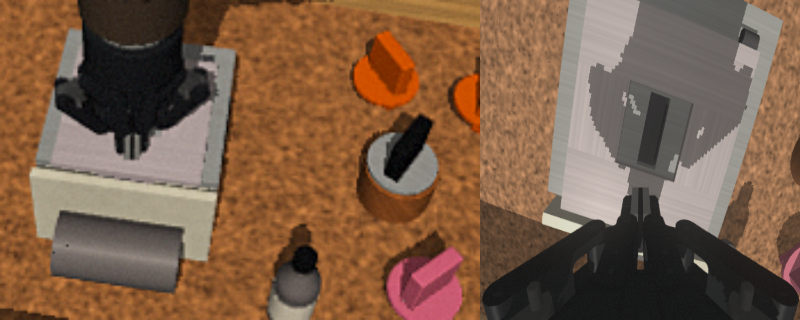

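The hatch looks flat on the deck, with the fingertips just above it near the rim; the slot shows in its window. I'll press to make sure it is shut.

Emit:
carry_out(
  motion=[
    [0, 0, 0, 0, 0, 1, -1],
    [0, 0, 0, 0, 0, 2, -1],
    [0, 0, 0, 0, 0, 3, -1],
    [0, 0, 0, 0, 0, 3, -1],
  ],
)

```text
clock: 4.38
position: [619.5, 40.6, 119.9]
ee_rot: [-0.149, 0.989, -0.0, 0.001]
contact_force: [-4.0, 0.9, 10.8]
gripper_width: -0.4
grasp_force: 5.4
```

Emit:
carry_out(
  motion=[
    [0, 0, 0, 0, 0, -56, -1],
    [0, 0, 0, 0, 0, -113, 0],
    [0, 0, -0.17, 0, 60, -113, 1],
    [0, 0, -0.34, 1, 120, -113, 1],
    [0, 0, -0.51, 2, 180, -113, 1],
  ],
)

```text
clock: 5.0
position: [564.0, 213.5, 230.6]
ee_rot: [-0.395, 0.919, 0.0, 0.0]
contact_force: [0.3, -0.1, 0.3]
gripper_width: 72.1
grasp_force: 0.0
```

Emit:
carry_out(
  motion=[
    [0, 0, -0.18, 0, 0, 0, 1],
    [0, 0, -0.36, 0, 0, 0, 1],
    [0, 0, -0.54, 0, 0, 0, 1],
    [0, 0, -0.72, 0, 0, 0, 1],
    [0, 0, -0.9, 0, 0, 0, 1],
  ],
)

```text
clock: 5.62
position: [564.5, 212.0, 230.2]
ee_rot: [0.756, -0.655, -0.0, -0.0]
contact_force: [-0.3, -0.1, 0.4]
gripper_width: 85.4
grasp_force: 0.0
```

Emit:
carry_out(
  motion=[
    [0, 0, -0.18, 0, 0, 0, 1],
    [0, 0, -0.36, 0, 0, 0, 1],
    [0, 0, -0.54, 0, 0, 0, 1],
    [0, 0, -0.72, 0, 0, 0, 1],
    [0, 0, -0.97, 0, 0, 0, 1],
  ],
)

```text
clock: 6.25
position: [564.6, 212.0, 230.3]
ee_rot: [0.966, -0.257, -0.0, -0.0]
contact_force: [0.1, 0.3, 0.3]
gripper_width: 85.5
grasp_force: 0.0
```

```bash
python3 -c "
from h import *
go([543,284,230])
d=snap('wrist','w3.png'); e=load('w2.png')
print(d['position'],R.from_quat(d['orientation']).as_matrix().round(3).tolist())
# predicted pixels
print('key pred',proj(d,[543,284,51]).round(),'slot in w2',proj(e,[572.4,38.7,100]).round(),'slot w3',proj(d,[572.4,38.7,100]).round())
cv2.imwrite('pics/c3.png',d['color'])
s=proj(e,[572.4,38.7,100])[0].astype(int);print(s)
cv2.imwrite('pics/c4.png',cv2.resize(e['color'][60:300,130:450],None,fx=2.5,fy=2.5,interpolation=cv2.INTER_CUBIC))
"
```

```text
shift [-54.5 -51.7   0.3] joints [ 0.627  0.358 -0.071 -0.    -1.141  0.423] pos [564.6 212.  230.3] yvec [-0.497 -0.868 -0.   ]
[623.17339313 177.79677902 358.32865956] [[-0.497, -0.836, -0.232], [-0.868, 0.479, 0.132], [0.001, 0.267, -0.964]]
key pred [[229. 243.]] slot in w2 [[308. 169.]] slot w3 [[467.  89.]]
[307 169]
```

View pics/c3.png

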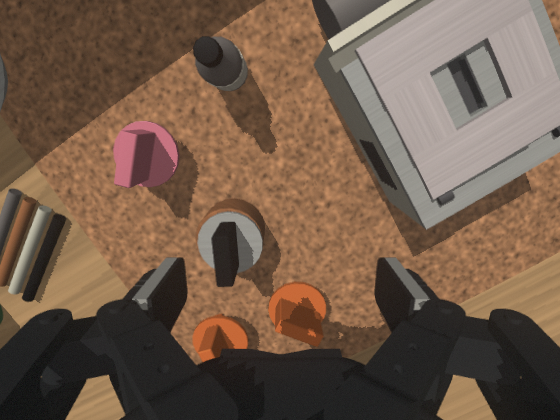

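View pics/c4.png

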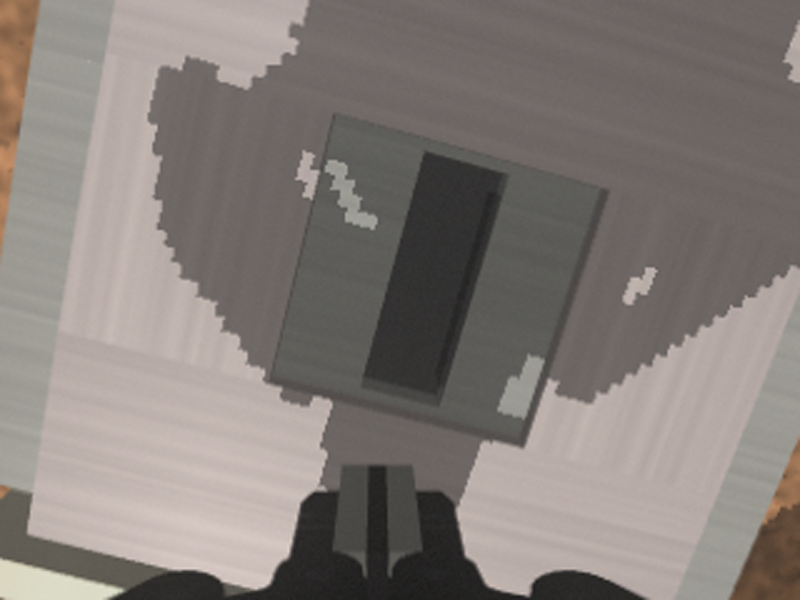

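```bash
cat > m2.py <<'E'
from h import *
e=load('w2.png'); d=load('w3.png')
c=lambda u,v:(130+u/2.5,60+v/2.5)
A=np.array([atz(e,*c(*p),100) for p in((425,152),(508,175),(440,405),(363,384))]); print(A.round(1).tolist(),A.mean(0).round(2),[np.linalg.norm(A[i]-A[i-1]).round(1) for i in range(4)])
B=np.array([atz(e,*c(*p),106) for p in((333,114),(608,189),(523,446),(270,381))]); print(B.mean(0).round(2),[np.linalg.norm(B[i]-B[i-1]).round(1) for i in range(4)])
for X,n in((A,'slot'),(B,'win')):
    v=X[2]+X[3]-X[0]-X[1]; print(n,'yaw',np.arctan2(v[1],v[0]))
print('tip',atz(e,*c(377,467),106))
# key flange in w3: bright low-saturation grey
im=d['color'][190:310,170:290].astype(int); mx=im.max(2);mn=im.min(2)
m=((mx-mn<25)&(mx>100)).astype(np.uint8); n,l,s,_=cv2.connectedComponentsWithStats(m); i=1+s[1:,4].argmax()
pts=np.argwhere(l==i)[:,::-1]+[170,190]; h=cv2.convexHull(pts.astype(np.int32))[:,0]
W=np.array([atz(d,*p,51) for p in h])[:,:2]
from scipy.optimize import least_squares
q=least_squares(lambda p:np.hypot(*(W-p[:2]).T)-34,[543,284],loss='soft_l1'); print('flange centre',q.x,np.abs(q.fun).max(),s[i])
bl=((mx<45)).astype(np.uint8); n,l,s,_=cv2.connectedComponentsWithStats(bl); i=1+s[1:,4].argmax(); pts=np.argwhere(l==i)[:,::-1]+[170,190]; print(s[i])
print(cv2.convexHull(pts.astype(np.int32))[:,0].tolist())
cv2.imwrite('pics/c5.png',cv2.resize(d['color'][195:305,175:285],None,fx=5,fy=5,interpolation=cv2.INTER_CUBIC))
E
python3 m2.py
```

```text
[[552.5, 28.4, 100.0], [551.9, 44.0, 100.0], [597.1, 45.9, 100.0], [597.4, 30.3, 100.0]] [574.72  37.14 100.  ] [np.float64(44.9), np.float64(15.6), np.float64(45.2), np.float64(15.6)]
[574.73  36.86 106.  ] [np.float64(49.0), np.float64(49.6), np.float64(49.5), np.float64(49.3)]
slot yaw 0.04272609860566727
win yaw 0.04146323720064877
tip [610.71628489  37.24899413 106.        ]
flange centre [542.70035008 283.40794108] 1.3327603163124735 [  28   22   64   56 1436]
[  43   32   26   64 1119]
[[238, 266], [233, 282], [232, 285], [222, 285], [219, 284], [217, 282], [216, 275], [213, 247], [213, 236], [217, 229], [221, 223], [230, 222], [233, 222], [234, 223], [235, 227], [237, 249], [238, 261]]
```

View pics/c5.png

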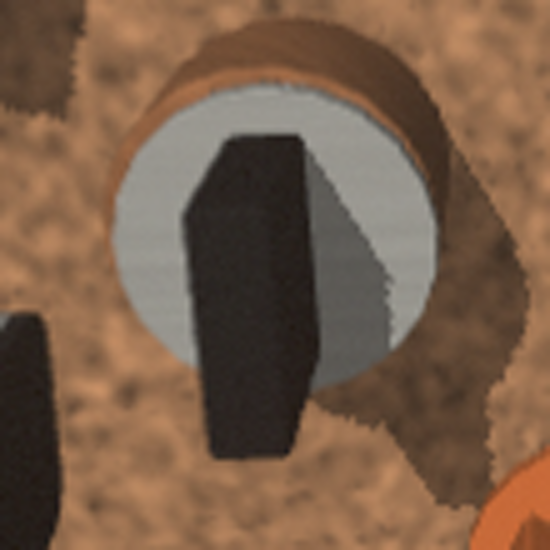

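Run:
```python
from h import *
d=load('w3.png'); c=lambda u,v:(175+u/5,195+v/5)
P=[atz(d,*c(u,v),z) for u,v,z in((185,215,96.5),(212,458,96.5),(290,458,96.5),(300,135,51.5),(320,355,51.5),(235,135,51.5))]
print(np.round(P,1).tolist())
y=lambda a,b:np.arctan2(*(a-b)[1::-1])
print('yaws',y(P[0],P[1]),y(P[3],P[4]),'len',np.linalg.norm(P[0]-P[1]),np.linalg.norm(P[3]-P[4]),np.linalg.norm(P[1]-P[2]))
n=np.array([np.sin(.46),np.cos(.46),0]); 
print('centre from diag: ',(P[4]+P[5])/2)
go([542.5,283.2,230]); s=read_state(); print(R.from_quat(s['ee_rot']).apply([1,0,0]))
```

```text
[[566.5, 279.0, 96.5], [524.2, 300.8, 96.5], [517.1, 288.3, 96.5], [559.6, 266.7, 51.5], [516.3, 288.9, 51.5], [566.1, 278.1, 51.5]]
yaws -0.476746081750416 -0.47296108765539224 len 47.6019746253884 48.63956175339056 14.356048200239405
centre from diag:  [541.20840579 283.49806752  51.5       ]
shift [-54.3 -51.    0.3] joints [ 0.627  0.358 -0.071 -0.    -1.141  0.427] pos [564.6 212.  230.3] yvec [-0.494 -0.87  -0.   ]
[ 8.69626103e-01 -4.93710879e-01 -9.94229701e-05]
```

Emit:
carry_out(
  motion=[
    [0, 0, -0.04, -28, -26, 0, 1],
    [0, 0, -0.04, -55, -51, 20, 1],
    [0, 0, -0.04, -55, -51, 70, 1],
    [0, 0, -0.04, -55, -51, 110, 1],
    [0, 0, -0.04, -55, -51, 135, 1],
  ],
)

```text
clock: 6.92
position: [541.8, 283.3, 93.0]
ee_rot: [0.97, -0.242, -0.001, 0.001]
contact_force: [-0.8, -0.2, -0.9]
gripper_width: 85.6
grasp_force: 0.0
```

Run:
```python
from h import *
go([541.8,283.5,73]); s=read_state(); v=R.from_quat(s['ee_rot']).apply([1,0,0]); print(np.arctan2(v[1],v[0]),s['contact_force'],s['gripper_width'])
```

```text
shift [-0.  -0.3 20. ] joints [ 0.746  0.506 -0.214 -0.    -0.854  0.336] pos [541.8 283.3  93. ] yvec [-0.47  -0.883  0.003]
-0.48896390122542016 [-0.80315319 -0.15937945 -0.9348587 ] 85.6386396120991
```

Emit:
carry_out(
  motion=[
    [0, 0, -0.01, 0, 0, 20, 1],
    [0, 0, -0.01, 0, 0, 20, -0.4],
    [0, 0, -0.01, 0, 0, 20, -1],
    [0, 0, -0.01, 0, 0, 20, -1],
    [0, 0, -0.01, 0, 0, 20, -1],
  ],
)

```text
clock: 7.55
position: [543.2, 284.2, 76.5]
ee_rot: [0.972, -0.236, 0.001, -0.001]
contact_force: [0.4, -0.1, -0.3]
gripper_width: 15.1
grasp_force: 58.4
```

Emit:
carry_out(
  motion=[
    [0, 0, 0, 0, 0, 0, -1],
    [0, 0, 0, 0, 0, 0, -1],
    [0, 0, 0, 0, 0, -10, -1],
    [0, 0, 0, 0, 0, -40, -1],
    [0, 0, 0, 0, 0, -90, -1],
  ],
)

```text
clock: 8.18
position: [541.1, 282.6, 163.6]
ee_rot: [0.972, -0.236, -0.002, 0.003]
contact_force: [0.5, 0.3, -1.0]
gripper_width: 14.8
grasp_force: 58.6
```

Run:
```python
from h import *
go([541.8,283.5,163]); s=read_state(); v=R.from_quat(s['ee_rot']).apply([1,0,0]); print(np.arctan2(v[1],v[0]),s['contact_force'],s['gripper_width'],s['grasp_force'])
```

```text
shift [ 0.2 -1.2  0.6] joints [ 7.460e-01  4.300e-01 -1.370e-01 -1.000e-03 -1.011e+00  3.490e-01] pos [541.1 282.6 163.6] yvec [-0.459 -0.888  0.006]
-0.47704277015515784 [ 0.53091825  0.33800751 -1.03241958] 14.846896952735763 58.62497806549072
```

Emit:
carry_out(
  motion=[
    [0, 0, 0, 0, 0, -37, -1],
    [0, 0, -0.13, 35, 50, -37, -1],
    [0, 0, -0.26, 70, 100, -37, -1],
    [0, 0, -0.39, 106, 151, -37, -1],
    [0, 0, -0.519, 142, 203, -37, -1],
  ],
)

```text
clock: 8.8
position: [575.1, 37.1, 201.9]
ee_rot: [1.0, 0.024, -0.001, -0.0]
contact_force: [0.7, -0.7, -2.7]
gripper_width: 15.3
grasp_force: 59.0
```

Emit:
carry_out(
  motion=[
    [0, 0, 0, 0, 0, 0, -1],
    [0, 0, 0, 0, 0, 0, -1],
    [0, 0, 0, 0, 0, 0, -1],
  ],
)

```text
clock: 9.18
position: [575.5, 40.1, 202.1]
ee_rot: [1.0, 0.022, -0.0, -0.0]
contact_force: [-0.1, -0.5, -2.0]
gripper_width: 15.2
grasp_force: 59.3
```

Run:
```python
from h import *
go([574.3,37.2,200]); s=read_state(); v=R.from_quat(s['ee_rot']).apply([1,0,0]); print(np.arctan2(v[1],v[0]),s['contact_force'],s['gripper_width'],s['grasp_force'])
d=snap('scene','s4.png'); w=snap('wrist','w4.png')
print(proj(w,[574.3,37.2,100]),proj(d,[574.3,37.2,143]))
u,v=proj(d,[574.3,37.2,150])[0].astype(int)
a=cv2.resize(d['color'][v-60:v+60,u-50:u+50],(500,600),interpolation=cv2.INTER_CUBIC); b=w['color'][120:420,130:430]
o=np.zeros((600,800,3),np.uint8);o[:,:500]=a;o[:300,500:]=b;print(u,v)
cv2.imwrite('pics/c6.png',o)
```

```text
shift [-1.4  2.8  2.1] joints [ 0.35   0.338 -0.177 -0.    -1.056  1.265] pos [575.5  40.1 202.1] yvec [ 0.044 -0.999 -0.   ]
0.043960382320573414 [-0.11461606 -0.49396217 -1.99915003] 15.192094655317335 59.33462977409363
[[283.24173306 214.64506386]] [[279.4587371  196.09662878]]
279 193
```

View pics/c6.png

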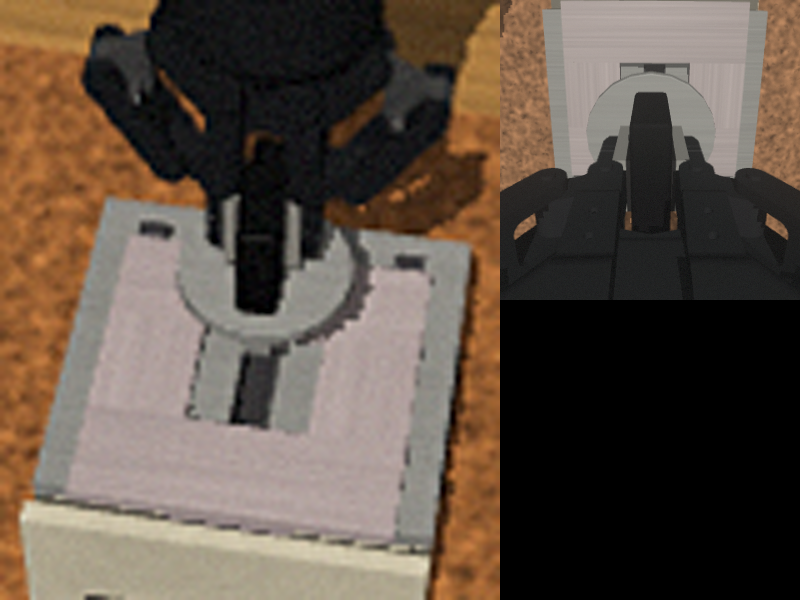

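Run:
```python
from h import *
from scipy.optimize import least_squares
w=load('w4.png'); g=w['color'].astype(int)
p=np.array([575.5,40.1])
pts=[(217,250),(345,250),(280.5,192),(232,212),(330,212)]
def f(q):
    W=np.array([atz(w,*t,q[2])[:2] for t in pts]); return np.hypot(*(W-q[:2]).T)-34
q=least_squares(f,[575,40,177]); print('flange c',q.x,q.fun.round(1))
W=lambda z:least_squares(lambda r:f([r[0],r[1],z]),[575,40]).x
print(W(177),W(179),W(175))
sub=w['color'][178:202,240:330]; cv2.imwrite('pics/c7.png',cv2.resize(sub,None,fx=8,fy=8,interpolation=cv2.INTER_CUBIC))
d=load('s4.png'); a=lambda u,v:(229+u/5,133+v/5)
for t in((240,352),(274,358),(232,422),(268,428)): print(atz(d,*a(*t),100).round(1))
print('flange scene', proj(d,[*W(177),177]), a(175,270),a(357,270),a(258,342))
```

```text
flange c [574.37984342  39.06538022 173.72608065] [-0.1 -0.1 -0.2  0.2  0.2]
[574.88706701  39.09743589] [575.18409052  39.11647945] [574.58039501  39.07798722]
[560.9  30.  100. ]
[561.1  44.4 100. ]
[596.4  33.8 100. ]
[596.4  48.6 100. ]
flange scene [[280.62964456 185.49453502]] (264.0, 187.0) (300.4, 187.0) (280.6, 201.4)
```

View pics/c7.png

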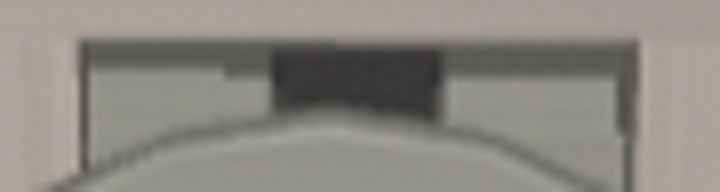

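Run:
```python
from h import *
w=load('w4.png'); c=lambda u,v:(240+u/8-.44,178+v/8-.44)
a,b=atz(w,*c(82,42),106),atz(w,*c(635,40),106); m=(a+b)/2; print(a,b,np.linalg.norm(a-b),m)
s=[atz(w,*c(u,100),100) for u in(274,440)]; print(s)
ux=np.array([np.cos(.042),np.sin(.042)]); print('socket from window',m[:2]-25*ux, 'slot mid back-projected', np.mean(s,0)[:2]-(np.mean(s,0)[0]-574.5)*np.array([1,.042]))
```

```text
[598.67117003  62.24845169 106.        ] [601.05862022  13.04862889 106.        ] 49.25771495048281 [599.86489513  37.64854029 106.        ]
[array([592.84206342,  45.01986654, 100.        ]), array([593.52492723,  29.77077798, 100.        ])]
socket from window [574.88694189  36.59884896] slot mid back-projected [574.5         36.61061546]
```

Emit:
carry_out(
  motion=[
    [0, 0, 0, 0, 2.3, 10, -1],
    [0, 0, 0, 0, 2.3, 25, -1],
    [0, 0, 0, 0, 2.3, 32, -1],
    [0, 0, 0, 0, 2.3, 32, -1],
    [0, 0, 0, 0, 2.3, 32, -1],
  ],
)

```text
clock: 9.9
position: [576.2, 36.7, 170.5]
ee_rot: [1.0, 0.021, 0.0, 0.0]
contact_force: [0.5, -0.7, -2.1]
gripper_width: 15.4
grasp_force: 59.3
```

Emit:
carry_out(
  motion=[
    [0, 0, 0, 0, 0, 4, -1],
    [0, 0, 0, 0, 0, 8, -1],
    [0, 0, 0, 0, 0, 12, -1],
    [0, 0, 0, 0, 0, 14, -1],
    [0, 0, 0, 0, 0, 14, -1],
  ],
)

```text
clock: 10.52
position: [575.8, 36.7, 156.1]
ee_rot: [1.0, 0.021, -0.0, 0.0]
contact_force: [0.8, 1.3, -1.0]
gripper_width: 15.1
grasp_force: 59.3
```

Emit:
carry_out(
  motion=[
    [0, 0, 0, 0, 0, 3, -1],
    [0, 0, 0, 0, 0, 5, -1],
    [0, 0, 0, 0, 0, 6, -1],
    [0, 0, 0, 0, 0, 6, -1],
  ],
)

```text
clock: 11.02
position: [575.8, 36.7, 150.2]
ee_rot: [1.0, 0.021, -0.0, 0.0]
contact_force: [1.0, 0.3, -2.0]
gripper_width: 15.0
grasp_force: 59.3
```

Run:
```python
from h import *
for i in range(4):
    d=snap('wrist',f'w5_{i}.png'); s=read_state(); print(s['position'].round(2),s['contact_force'].round(2),s['wrist_torque'].round(2))
```

```text
[575.88  36.67 150.32] [ 0.14  0.76 -2.92] [ 0.04 -0.02  0.05]
[575.91  36.7  150.37] [-0.16  0.3  -2.33] [0.01 0.   0.05]
[575.92  36.72 150.41] [-0.25 -0.66 -1.4 ] [-0.03 -0.03  0.06]
[575.89  36.71 150.4 ] [ 0.36 -0.89 -1.9 ] [-0.01 -0.01  0.  ]
```

Emit:
carry_out(
  motion=[
    [0, 0, 0, 0, 0, 2, -1],
    [0, 0, 0, 0, 0, 4, -1],
    [0, 0, 0, 0, 0, 6, -1],
    [0, 0, 0, 0, 0, 8, -1],
    [0, 0, 0, 0, 0, 8, -1],
  ],
)

```text
clock: 11.85
position: [576.0, 36.7, 142.6]
ee_rot: [1.0, 0.021, 0.0, 0.0]
contact_force: [-1.3, 1.1, 2.4]
gripper_width: 15.2
grasp_force: 60.0
```

Emit:
carry_out(
  motion=[
    [0, 0, 0, 0, 0, 1, -1],
    [0, 0, 0, 0, 0, 2, -1],
    [0, 0, 0, 0, 0, 3, -1],
    [0, 0, 0, 0, 0, 4, -1],
    [0, 0, 0, 0, 0, 4, -1],
  ],
)

```text
clock: 12.48
position: [576.0, 36.7, 138.5]
ee_rot: [1.0, 0.021, 0.0, -0.0]
contact_force: [-2.9, 1.4, 3.9]
gripper_width: 15.4
grasp_force: 60.3
```

Emit:
carry_out(
  motion=[
    [0, 0, 0, 0, 0, 1, -1],
    [0, 0, 0, 0, 0, 2, -1],
    [0, 0, 0, 0, 0, 2, -1],
  ],
)

```text
clock: 12.85
position: [576.0, 36.7, 137.4]
ee_rot: [1.0, 0.022, 0.0, 0.0]
contact_force: [-4.4, 0.0, 9.2]
gripper_width: 15.3
grasp_force: 61.2
```

Emit:
carry_out(
  motion=[
    [0, 0, 0, 0, 0, 1, -1],
    [0, 0, 0, 0, 0, 2, -1],
    [0, 0, 0, 0, 0, 2, -1],
  ],
)

```text
clock: 13.22
position: [576.0, 36.7, 137.3]
ee_rot: [1.0, 0.022, 0.001, 0.0]
contact_force: [-8.3, 0.9, 17.2]
gripper_width: 15.1
grasp_force: 62.4
```

Emit:
carry_out(
  motion=[
    [0, 0, 0.1, -1, 0, 0, -1],
    [0, 0, 0.25, -1, 0, 0, -1],
    [0, 0, 0.4, -1, 0, 0, -1],
    [0, 0, 0.5, -1, 0, 0, -1],
    [0, 0, 0.5, -1, 0, 0, -1],
  ],
)

```text
clock: 13.85
position: [576.9, 36.6, 137.4]
ee_rot: [0.974, -0.226, 0.003, -0.0]
contact_force: [-2.2, -0.8, 14.0]
gripper_width: 15.1
grasp_force: 61.8
```

Run:
```python
from h import *
s=read_state(); go([575,37,137]); print(s['contact_force'].round(2),s['wrist_torque'].round(2))
```

```text
shift [-1.8  0.5  0.4] joints [ 0.345  0.402 -0.261  0.003 -0.903  0.768] pos [576.9  36.6 137.4] yvec [-0.441 -0.898 -0.002]
[-2.22 -0.8  14.02] [-0.13  0.91 -0.01]
```

Emit:
carry_out(
  motion=[
    [0, 0, 0.15, 0, 0, 0, -1],
    [0, 0, 0.3, 0, 0, 0, -1],
    [0, 0, 0.45, 0, 0, 0, -1],
    [0, 0, 0.6, 0, 0, 0, -1],
    [0, 0, 0.75, 0, 0, 0, -1],
  ],
)

```text
clock: 14.48
position: [575.9, 35.7, 137.3]
ee_rot: [0.822, -0.569, 0.002, 0.0]
contact_force: [-3.7, -2.3, 16.4]
gripper_width: 15.2
grasp_force: 62.1
```

Emit:
carry_out(
  motion=[
    [0, 0, 0.1, 0, 0, 0, -1],
    [0, 0, 0.2, 0, 0, 0, -1],
    [0, 0, 0.3, 0, 0, 0, -1],
    [0, 0, 0.36, 0, 0, 0, -1],
    [0, 0, 0.36, 0, 0, 0, -1],
  ],
)

```text
clock: 15.1
position: [575.2, 35.6, 137.3]
ee_rot: [0.709, -0.706, 0.001, 0.0]
contact_force: [-6.4, -2.7, 17.9]
gripper_width: 15.4
grasp_force: 62.2
```

Run:
```python
from h import *
s=read_state(); go([575,37,137]); v=R.from_quat(s['ee_rot']).apply([1,0,0]); print(np.arctan2(v[1],v[0]),s['contact_force'].round(2),s['wrist_torque'].round(2))
```

```text
shift [-1.4  0.2  0.3] joints [ 0.344  0.402 -0.262  0.003 -0.906 -0.341] pos [575.2  35.6 137.3] yvec [-1.    -0.004 -0.001]
-1.5664428490202664 [-6.45 -2.75 17.87] [-0.67  1.82  0.02]
```

Emit:
carry_out(
  motion=[
    [0, 0, 0.05, 0, 0, 0, -1],
    [0, 0, 0.1, 0, 0, 0, -1],
    [0, 0, 0.1, 0, 0, 0, -1],
    [0, 0, 0.1, 0, 0, 0, -1],
  ],
)

```text
clock: 15.6
position: [575.0, 35.6, 137.3]
ee_rot: [-0.673, 0.74, -0.001, -0.0]
contact_force: [-6.2, -2.5, 17.0]
gripper_width: 15.2
grasp_force: 62.2
```

Run:
```python
from h import *
s=read_state(); v=R.from_quat(s['ee_rot']).apply([1,0,0]); print(np.arctan2(v[1],v[0]),s['contact_force'].round(2),s['wrist_torque'].round(2),s['joints'].round(3),s['joint_efforts'].round(2))
w=snap('wrist','w6.png');d=snap('scene','s6.png')
u,v=proj(d,[574.3,37.2,120])[0].astype(int)
cv2.imwrite('pics/c8.png',np.hstack([cv2.resize(w['color'],(400,300)),cv2.resize(d['color'][v-45:v+45,u-60:u+60],(400,300),interpolation=cv2.INTER_CUBIC)]))
```

```text
-1.665731051763509 [-6.23 -2.47 16.97] [-0.6   1.94  0.15] [ 0.344  0.401 -0.262  0.003 -0.906 -0.441] [  1.08 -27.82  13.97   2.     2.03  -0.14]
```

View pics/c8.png

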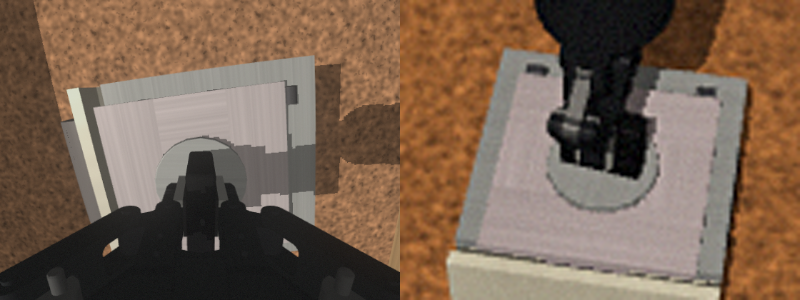

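The wrist and scene views show the flange flat on the shut hatch, with the handle turned a quarter turn clockwise. There is a resisting torque of about 0.15 N m.

```bash
python3 -c "
from bench import *
print(job_done())"
```

```text
the job is handed in; nothing more can be done
None
```

I handed the job in with the hatch pressed shut and the key in the slot, pushed down until its flange met the hatch. It was turned about 1.7 rad clockwise and still gripped at about 62 N; the hand-in gave no verdict.

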